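# Reset the tripped sander at its sunken key and restart it

### The arm

A 7-joint arm with a two-finger parallel gripper is mounted at the origin on the work surface. World frame = base frame: x ahead of the robot, y to its left, z up, the work surface at z = 0. Lengths are in m, angles in rad, forces in N, time in s.
With the tool pointing down it reaches from about 0.4 to 0.875 m from the base axis. Payload 19.3 kg.
Tool frame: the origin (TCP) lies at the very end of the fingers, on their centre line; the grasp point (between the pads) lies 19 mm behind it; z points along the fingers, x is the direction in which the jaws open and shut, and the axes are right-handed (so a half turn about z gives the same grasp; the last joint's range is limited). The gripper opens to 85 mm and grips with 20 to 120 N. Pads are 22 mm wide; open, the fingers measure 114 mm over their backs; the gripper's body (76 mm by 85 mm) begins 54 mm behind the grasp point. The pads swing forward as they close: fully open they stand 13 mm farther back than shut.
Start: joints at [-1.345, 0.521, -0.036, 1.599, 0.021, 1.021, -0.113], TCP at [0.182, 0.598, 0.231] pointing down, gripper open.
Joint ranges: [-2.91, 2.91], [-0.3, 2.13], [-1.5, 1.42], [0.17, 2.43], [-1.26, 4.41], [0.16, 1.93], [-2.52, 2.52]. Speed limits (rad/s): [1.89, 1.89, 2.39, 2.39, 3.01, 3.01, 3.01].

### API

Orientations are given as [roll, pitch, yaw] about the fixed x, y, z axes, in that order (R = Rz(yaw) Ry(pitch) Rx(roll)).
In Python, from workcell import bot gives the robot as it stands.
- The arm moves only by the tool jog_arm, never from a script. Its argument "increments" is a list of rows, each an object of numbers: "wx", "wy", "wz": the turn, a rotation vector about the tool's x, y, z in degrees; "x", "y", "z": the shift along the tool's x, y, z in cm; "claw": the opening in per cent of the stroke, from 0 (shut) to 100 (fully open). A call has 1 to 10 rows; each row is the pose to reach, as a shift and turn from the pose measured when the call began, along the tool's axes at that moment; what a row does not reach only later rows make up. A row lasts 1/8 s, in which the tool goes at most 62.5 mm and 10.7 degrees, less where a joint would pass 70% of its speed; a pose out of reach is approached as far as the arm can. A call with a gripper value outside its range is refused whole. The fingers move at their own pace and stop on an object; "squeeze" is the grip in N (left out, the last holds). Time passes only in rows, so rows that repeat a pose let the fingers close. It gives the time, the measured TCP pose, the force and the opening at its end, in the units of the state.
- bot.observe(): the state, without advancing time (a new reading comes with each control period).
- bot.grab_frame(name): name is "side" or "top"; returns a dict with "pixels" (420x560x3 uint8, red, green, blue), "fov_y" (degrees; the focal length in pixels is half the picture's height over the tangent of half this angle, whatever the lens; pixels are square), "cx", "cy" (the principal point, pixels), "k1" (the pictures are not rectified: a ray, as slopes to the right and down, at radius r is drawn at 1 + k1 r^2 times it, then the intrinsics apply), "origin" and "orientation" of the camera in the world. Camera axes: x right, y down, z forward; pixel columns grow to the right and rows downward; lengths in m; the calibration is good to about 2 mm. A picture is of the moment at which its call begins. There is no depth.
- bot.job_done(): hands the job in, once; it reports no verdict.
The state is a dict: "clock": time; "qpos": joint angles; "qd": joint speeds; "joint_efforts": joint torques, N m; "position": TCP position; "tool_rot": TCP orientation; "force": force on the tool from outside, world axes, zero at the start; "moment": the same for the moment, N m; "grip_width": finger opening in m.
Only numpy, scipy, OpenCV 4.12 (cv2) and the standard library are available. Lean on these libraries where they do the work, as an engineer would, in place of code of your own. Each camera call takes 0.05 s, during which the arm holds its last target.

### The job

The sander on the hanger bench has tripped: reach a fingertip into the round well of the control station and press the sunken reset key all the way home, where it stays. Only then push the raised start button fully in for a moment and let it spring back out. Leave the key in the square well unpressed, and do not pick up or move the things lying around.

Things in the scene. Friction and masses are not known exactly. Their poses are not given: they have to be found in the camera images.
- plate: Flat steel mounting plate 130 x 310 x 6 mm (x, y, z), fixed to the bench; three equal-sized grey control modules stand on it in a row along its y, 94 mm apart, in any order, turned with it. Origin: centre of its underside, on the bench.
- reset_module: Reset module, the one with a ROUND well in its top: 84 x 84 mm, 60 mm tall grey housing fixed upright on the mounting plate, its top face 66 mm above the bench. Origin: centre of its underside, z up. The well is central, 50 mm in diameter, with its floor 34 mm below the top face; the reset key stands in the middle of that floor.
- reset_key_top (a point): Centre of the flat top of the reset key, a white round key 26 mm in diameter in the round well; it moves with the key. Popped out, it lies 24 mm below the module's top face; fully home, 32 mm below.
- reset_key (a joint): How far the reset key is pressed down, in m: 0 popped out (it starts within 1.5 mm of this), 0.008 fully home against its stop. It has no spring: it slides with about 4 N of friction and stays where it is left.
- test_module: Trip-test module, the one with a SQUARE well in its top: 84 x 84 mm, 60 mm tall grey housing fixed upright on the mounting plate, its top face 66 mm above the bench. Origin: centre of its underside, z up. The well is central, 46 x 46 mm, its floor 34 mm below the top face, with the trip-test key in the middle.
- test_key_top (a point): Centre of the flat top of the trip-test key, a white round key 26 mm in diameter in the square well, 24 mm below the module's top face. To be left alone.
- test_key (a joint): How far the trip-test key is pressed, in m: 0 out, 0.008 fully in; springs back.
- start_module: Start module, the one with no well but a RAISED button on top: 84 x 84 mm, 60 mm tall grey housing fixed upright on the mounting plate, its top face 66 mm above the bench. Origin: centre of its underside, z up. 
- start_button_top (a point): Centre of the flat top of the start button, a white round cap 32 mm in diameter that stands 14 mm above the module's top face; it moves with the button.
- start_button (a joint): How far the start button is pressed, in m: 0 out, 0.006 fully in. Spring: about 1.5 N to start it moving, 4.5 N fully in; it comes back up when let go.
- blank: Loose bystander: a pale wooden hanger shoulder, gently curved, lying flat, about 210 x 45 x 16 mm. Origin on the bench near the middle of its length; long side along its x.
- glue: Loose bystander: upright glue bottle, 56 mm in diameter, 120 mm tall. Origin: centre of its underside.
- sanding_block: Loose bystander: cork sanding block 55 x 100 x 28 mm (x, y, z), lying flat. Origin: centre of its underside.

How it is judged:
On the way, in this order (a step that is already met when the one before it is completed fails the run):
1. the reset key in the round well is pressed home (value of joint reset_key above 0.0065 m), for 0.1 s.
2. after that, the start button is pushed in (value of joint start_button above 0.0045 m), for 0.1 s.
3. the start button is let out again (value of joint start_button below 0.0015 m), for 0.1 s.
At the end, for the whole second after the job is handed in: Reset key home (6.5 of 8 mm or more); start button pushed after that (4.5 of 6 mm or more, 0.1 s) and back out within 1.5 mm; trip-test key out within 1.5 mm; hanger shoulder, bottle and sanding block at rest within 20 mm of their starts (value of joint reset_key above 0.0065 m and value of joint each of start_button, test_key below 0.0015 m and linear speed of each of blank, glue, sanding_block below 0.02 m/s and distance of each of blank, glue, sanding_block from where it was at the start of the episode below 0.02 m); the robot touches nothing.
It fails at once if the start button is pushed before the reset key is home (value of joint start_button above 0.003 m and value of joint reset_key below 0.006 m).
It fails at once if the trip-test key in the square well is pressed (over 3 mm) (value of joint test_key above 0.003 m).
It fails at once if a bystander is lifted, carried or pushed away (over 20 mm) (distance of any of blank, glue, sanding_block from where it was at the start of the episode above 0.02 m).
It also fails if it takes over 40 s, if anything falls off the work surface, if the arm or the gripper's body presses on something with over 40 N, if the wrist force passes 120 N, or if a joint passes its speed limit or range.

## Working session

There is one attempt and no reset: what is moved stays moved. The work goes in short steps, Python scripts to look and compute and a tool call to move; the robot and the scene stay as the last step left them, time stands still between calls to the robot, and variables do not carry over. Pictures are saved under pics/ and viewed, and the job is handed in when it is done.

Besides the shell and the picture viewer there is one more tool, called as name([rows], argument=value, ...), one row to a line, values as JSON. jog_arm: Moves the arm, as the interface text tells. Its arguments: {"type":"object","properties":{"increments":{"type":"array","items":{"type":"object","properties":{"wx":{"type":"number"},"wy":{"type":"number"},"wz":{"type":"number"},"x":{"type":"number"},"y":{"type":"number"},"z":{"type":"number"},"claw":{"type":"number"}}}},"squeeze":{"type":"number"}},"required":["increments"]}

```bash
mkdir -p pics; python3 - <<'E'
from workcell import bot
import cv2
s=bot.observe()
print({k:s[k] for k in("clock","position","tool_rot","force","grip_width")})
import pickle
d={}
for n in("side","top"):
    f=bot.grab_frame(n); d[n]=f
    cv2.imwrite(f"pics/{n}0.png",cv2.cvtColor(f["pixels"],cv2.COLOR_RGB2BGR))
    print(n,{k:v for k,v in f.items() if k!="pixels"})
pickle.dump(d,open("f0.pkl","wb"))
E
```

```text
{'clock': 0.0, 'position': array([0.18212679, 0.59751632, 0.230725  ]), 'tool_rot': array([3.14149278e+00, 1.15636555e-03, 1.27499215e+00]), 'force': array([0.73918713, 0.12822714, 0.60341313]), 'grip_width': 0.0852185017056721}
side {'fov_y': 44.35170203311534, 'cx': 274.08882167440817, 'cy': 206.22520709297632, 'k1': -0.03035755625816076, 'origin': array([ 0.11905002, -0.53852075,  0.7436685 ]), 'orientation': array([-2.28263471, -0.00655746, -0.71858641])}
top {'fov_y': 42.985373288833884, 'cx': 279.4269011305469, 'cy': 209.76562865191454, 'k1': -0.10680165035917644, 'origin': array([0.56773999, 0.028847  , 1.16352902]), 'orientation': array([-3.08109256,  0.00947596, -1.57367693])}
```

View pics/top0.png

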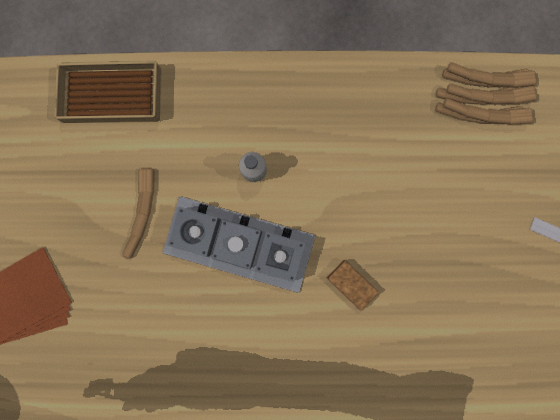

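View pics/side0.png

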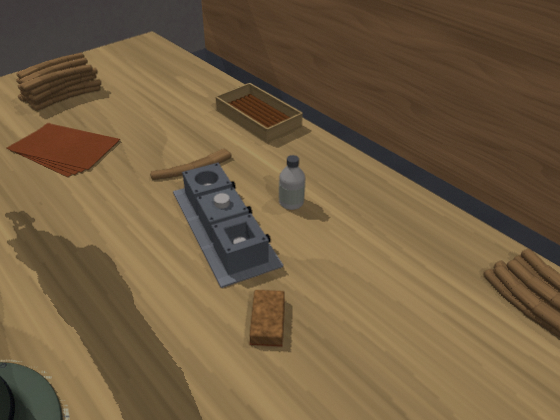

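Top view: reset key in the round well at about (195,232), start button at (236,244), square well at (281,257). The bottle is at (252,165), the shoulder at (140,212) and the block at (353,285). Next I'll turn the key and button centres into positions.

```bash
cat > h.py <<'E'
import numpy as np,cv2,pickle
from scipy.spatial.transform import Rotation as R
def K(f):
    h=f["pixels"].shape[0]; F=h/2/np.tan(np.radians(f["fov_y"]/2))
    return np.array([[F,0,f["cx"]],[0,F,f["cy"]],[0,0,1]]),np.array([f["k1"],0,0,0.])
def back(f,uv,z):
    k,d=K(f); p=cv2.undistortPoints(np.array([[uv]],float),k,d)[0,0]
    v=R.from_euler("xyz",f["orientation"]).apply([p[0],p[1],1]); o=f["origin"]
    return o+v*(z-o[2])/v[2]
def proj(f,P):
    k,d=K(f); r=R.from_euler("xyz",f["orientation"]).inv()
    return cv2.projectPoints(r.apply(np.atleast_2d(P)-f["origin"]),np.zeros(3),np.zeros(3),k,d)[0][:,0]
E
python3 - <<'E'
from h import *
d=pickle.load(open("f0.pkl","rb"))
for n,c in(("top",(150,180,340,310)),("side",(150,140,300,290))):
    f=d[n]; p=f["pixels"].copy(); x0,y0,x1,y1=c
    hsv=cv2.cvtColor(p,cv2.COLOR_RGB2HSV)
    m=((hsv[...,2]>135)&(hsv[...,1]<45)).astype(np.uint8); mm=np.zeros_like(m); mm[y0:y1,x0:x1]=m[y0:y1,x0:x1]
    N,_,st,ce=cv2.connectedComponentsWithStats(mm)
    for i in range(1,N):
        if st[i,4]>15: print(n,ce[i],st[i], back(f,ce[i],.042).round(4), back(f,ce[i],.080).round(4))
    cv2.imwrite(f"pics/{n}c.png",cv2.resize(cv2.cvtColor(p[y0:y1,x0:x1],cv2.COLOR_RGB2BGR),None,fx=4,fy=4,interpolation=cv2.INTER_CUBIC))
E
```

```text
top [194.50537634 231.19354839] [190 226  10  12  93] [0.591  0.2187 0.042 ] [0.5902 0.2123 0.08  ]
top [234.97206704 243.88826816] [228 237  15  15 179] [0.5641 0.133  0.042 ] [0.5643 0.1294 0.08  ]
top [280.07446809 256.15957447] [275 251  11  11  94] [0.5382 0.0382 0.042 ] [0.5392 0.0379 0.08  ]
side [221.22429907 197.90654206] [214 194  15   9 107] [0.5907 0.1643 0.042 ] [0.5652 0.1262 0.08  ]
side [238.65714286 239.85714286] [234 238  11   5  35] [0.5403 0.0404 0.042 ] [0.5174 0.009  0.08  ]
```

View pics/topc.png

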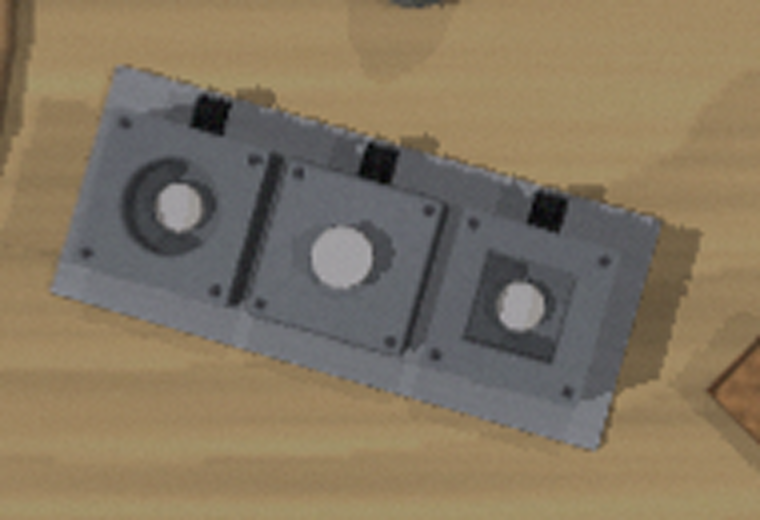

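View pics/sidec.png

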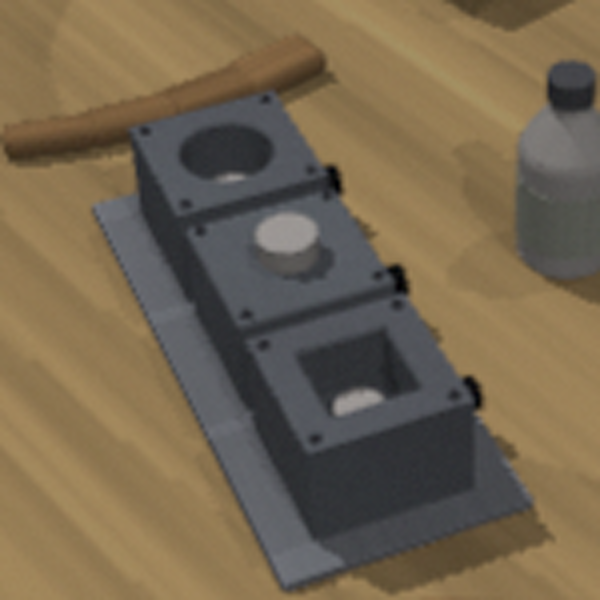

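The views agree: reset is at about (0.591, 0.218) and start at about (0.565, 0.128). Their measured 188 mm spacing across the row matches the known spacing. I'll shut the gripper while moving above the round well.

```bash
cat >> h.py <<'E'
def inc(s,t):
    return R.from_euler("xyz",s["tool_rot"]).inv().apply(np.array(t)-s["position"])*100
E
python3 - <<'E'
from h import *
from workcell import bot
s=bot.observe()
for t in((.591,.218,.15),(.591,.218,.2)):print(inc(s,t))
d=pickle.load(open("f0.pkl","rb"))
print(back(d["top"],(252,163),.12),back(d["top"],(252,168),.06))
E
```

```text
[-24.37810813  50.17423278   8.10839849]
[-24.38335078  50.17469062   3.10840126]
[0.72365248 0.0924297  0.12      ] [0.72209576 0.09607351 0.06      ]
```

jog_arm([
  {"x": -2,"y": 4,"z": 0,"claw": 0},
  {"x": -4.5,"y": 9,"z": 0,"claw": 0},
  {"x": -7,"y": 14.4,"z": 0.5,"claw": 0},
  {"x": -9.5,"y": 19.5,"z": 1,"claw": 0},
  {"x": -12,"y": 24.7,"z": 1.5,"claw": 0},
  {"x": -14.5,"y": 29.8,"z": 2,"claw": 0},
  {"x": -17,"y": 35,"z": 2.5,"claw": 0},
  {"x": -19.5,"y": 40.1,"z": 3,"claw": 0},
  {"x": -22,"y": 45.3,"z": 3,"claw": 0},
  {"x": -24.4,"y": 50.2,"z": 3.1,"claw": 0},
])

```text
schema error: expected keys wx, wy, wz, x, y, z, claw
```

jog_arm([
  {"claw": 0},
  {"claw": 0},
])

```text
schema error: expected keys wx, wy, wz, x, y, z, claw
```

```bash
python3 - <<'E'
from h import *
from workcell import bot
s=bot.observe(); print(s["clock"],s["position"],s["tool_rot"],s["force"],s["grip_width"])
print(inc(s,(.591,.218,.085)))
ims=[]
for n in("top","side"):
    f=bot.grab_frame(n); p=cv2.cvtColor(f["pixels"],cv2.COLOR_RGB2BGR)
    u,v=proj(f,s["position"])[0]; print(n,u,v)
    c=p[90:300,110:370]; ims.append(cv2.resize(c,None,fx=1.5 ,fy=1.5))
cv2.imwrite("pics/a1.png",np.hstack(ims))
E
```

```text
0.1 [0.18213487 0.59754276 0.23078238] [3.14150109e+00 1.04853175e-03 1.27498297e+00] [0.07109785 0.14336913 0.00769675] 0.08545365078290136
[-24.37129267  50.17363759  14.60839489]
top -25.684692578170598 451.8222592302757
side -78.85623612019776 105.47668349460147
```

View pics/a1.png

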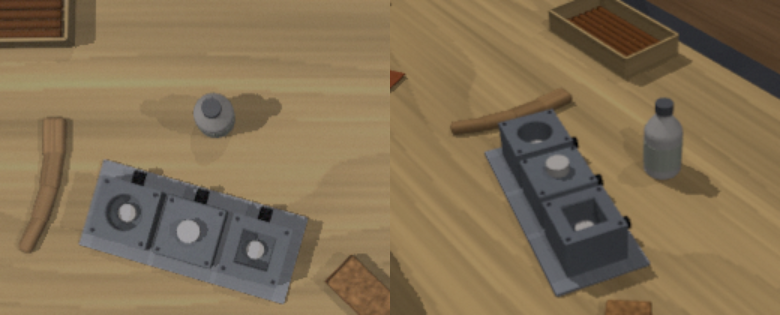

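The move was refused because every row needs all seven keys. The picture shows the scene unchanged and no arm in view, so I'll send the move again.

jog_arm([
  {"wx": 0,"wy": 0,"wz": 0,"x": -2,"y": 4,"z": 0,"claw": 0},
  {"wx": 0,"wy": 0,"wz": 0,"x": -4.5,"y": 9,"z": 0,"claw": 0},
  {"wx": 0,"wy": 0,"wz": 0,"x": -7,"y": 14.4,"z": 0.5,"claw": 0},
  {"wx": 0,"wy": 0,"wz": 0,"x": -9.5,"y": 19.5,"z": 1,"claw": 0},
  {"wx": 0,"wy": 0,"wz": 0,"x": -12,"y": 24.7,"z": 1.5,"claw": 0},
  {"wx": 0,"wy": 0,"wz": 0,"x": -14.5,"y": 29.8,"z": 2,"claw": 0},
  {"wx": 0,"wy": 0,"wz": 0,"x": -17,"y": 35,"z": 2.5,"claw": 0},
  {"wx": 0,"wy": 0,"wz": 0,"x": -19.5,"y": 40.1,"z": 3,"claw": 0},
  {"wx": 0,"wy": 0,"wz": 0,"x": -22,"y": 45.3,"z": 3,"claw": 0},
  {"wx": 0,"wy": 0,"wz": 0,"x": -24.4,"y": 50.2,"z": 3.1,"claw": 0},
])

```text
clock: 1.45
position: [0.5925, 0.2163, 0.2001]
tool_rot: [3.142, 0.001, 1.275]
force: [-0.1, 0.2, -0.5]
grip_width: 0.0003
```

```bash
python3 - <<'E'
from h import *
from workcell import bot
s=bot.observe(); print(s["clock"],s["position"],s["tool_rot"],s["force"],s["grip_width"])
ims=[]
for n in("top","side"):
    f=bot.grab_frame(n); p=cv2.cvtColor(f["pixels"],cv2.COLOR_RGB2BGR)
    s=bot.observe()
    u,v=proj(f,s["position"])[0]; print(n,u,v)
    c=p[40:300,110:370]; ims.append(cv2.resize(c,None,fx=1.5 ,fy=1.5))
s=bot.observe();print(s["position"],inc(s,(.591,.218,.085)))
cv2.imwrite("pics/a2.png",np.hstack(ims))
E
```

```text
1.45 [0.59247244 0.21634682 0.20006787] [3.14158790e+00 6.80826243e-04 1.27481082e+00] [-0.05887602  0.23952559 -0.47373761] 0.0003450147127011614
top 184.98593959603747 226.05448626381553
side 203.71939227704343 124.24877548570093
[0.59485881 0.21194178 0.19972489] [ 0.4949179  -0.57327128 11.46997589]
```

View pics/a2.png

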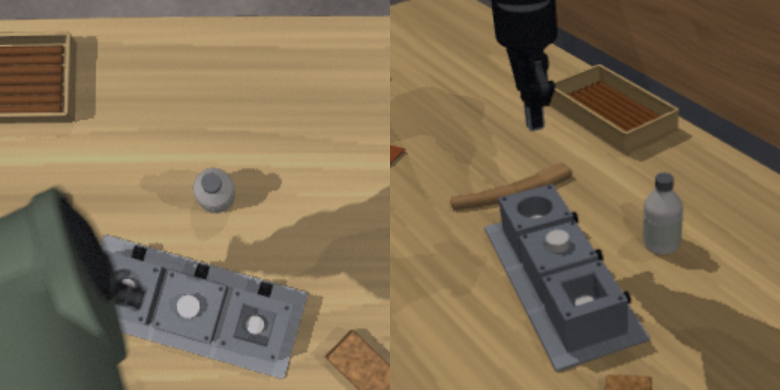

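The side view shows the shut fingertips at about pixel (206,125), close to the projected TCP at (204,124), and nothing in the scene has moved. I'll correct the position and settle just above the well.

jog_arm([
  {"wx": 0,"wy": 0,"wz": 0,"x": 0.5,"y": -0.57,"z": 3,"claw": 0},
  {"wx": 0,"wy": 0,"wz": 0,"x": 0.5,"y": -0.57,"z": 6,"claw": 0},
  {"wx": 0,"wy": 0,"wz": 0,"x": 0.5,"y": -0.57,"z": 9,"claw": 0},
  {"wx": 0,"wy": 0,"wz": 0,"x": 0.5,"y": -0.57,"z": 11,"claw": 0},
  {"wx": 0,"wy": 0,"wz": 0,"x": 0.5,"y": -0.57,"z": 11.5,"claw": 0},
  {"wx": 0,"wy": 0,"wz": 0,"x": 0.5,"y": -0.57,"z": 11.5,"claw": 0},
  {"wx": 0,"wy": 0,"wz": 0,"x": 0.5,"y": -0.57,"z": 11.5,"claw": 0},
  {"wx": 0,"wy": 0,"wz": 0,"x": 0.5,"y": -0.57,"z": 11.5,"claw": 0},
])

```text
clock: 2.55
position: [0.5914, 0.2182, 0.0855]
tool_rot: [3.139, 0.002, 1.268]
force: [-0.7, 1.0, 0.6]
grip_width: 0.0001
```

```bash
python3 - <<'E'
from h import *
from workcell import bot
s=bot.observe(); print(s["clock"],s["position"],s["tool_rot"],s["force"],s["grip_width"])
ims=[]
for n in("top","side"):
    f=bot.grab_frame(n); p=cv2.cvtColor(f["pixels"],cv2.COLOR_RGB2BGR)
    print(n,proj(f,s["position"])[0], proj(f,(.591,.218,.066))[0])
    c=p[150:280,140:270]; ims.append(cv2.resize(c,None,fx=3 ,fy=3,interpolation=cv2.INTER_CUBIC))
s=bot.observe();print(s["position"],inc(s,(.591,.218,.034)))
cv2.imwrite("pics/a3.png",np.hstack(ims))
E
```

```text
2.55 [0.59139138 0.21819509 0.08546709] [3.13867191e+00 2.03452035e-03 1.26786887e+00] [-0.67235066  0.97503178  0.55681935] 6.908984735509549e-05
top [191.15230152 230.5668654 ] [192.88624955 230.9600707 ]
side [205.07347138 169.79350076] [205.70514537 177.16780053]
[0.59123709 0.21811991 0.08519995] [-0.00672212 -0.03231492  5.11995723]
```

View pics/a3.png

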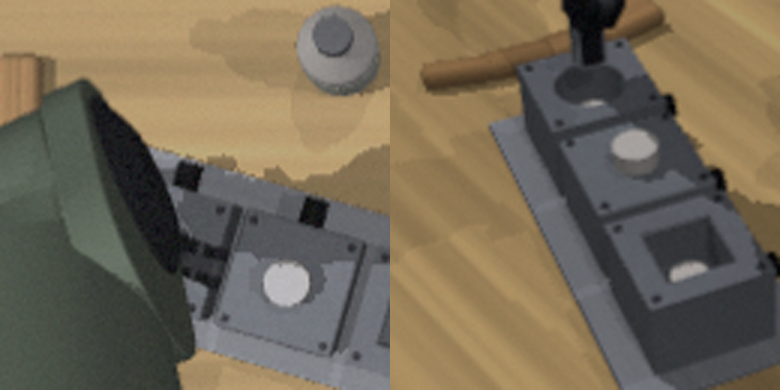

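In the side view the well centre is at pixel (206,178), against a predicted (205.7,177.2), so the fingertip is centred over it. Going down.

jog_arm([
  {"wx": 0,"wy": 0,"wz": 0,"x": 0,"y": 0,"z": 1,"claw": 0},
  {"wx": 0,"wy": 0,"wz": 0,"x": 0,"y": 0,"z": 2,"claw": 0},
  {"wx": 0,"wy": 0,"wz": 0,"x": 0,"y": 0,"z": 3,"claw": 0},
  {"wx": 0,"wy": 0,"wz": 0,"x": 0,"y": 0,"z": 3.8,"claw": 0},
  {"wx": 0,"wy": 0,"wz": 0,"x": 0,"y": 0,"z": 4.3,"claw": 0},
  {"wx": 0,"wy": 0,"wz": 0,"x": 0,"y": 0,"z": 4.6,"claw": 0},
  {"wx": 0,"wy": 0,"wz": 0,"x": 0,"y": 0,"z": 4.8,"claw": 0},
  {"wx": 0,"wy": 0,"wz": 0,"x": 0,"y": 0,"z": 4.8,"claw": 0},
])

```text
clock: 3.65
position: [0.5914, 0.218, 0.0372]
tool_rot: [3.139, 0.002, 1.268]
force: [-0.4, -0.7, 0.9]
grip_width: 0.0001
```

jog_arm([
  {"wx": 0,"wy": 0,"wz": 0,"x": 0,"y": 0,"z": 0.2,"claw": 0},
  {"wx": 0,"wy": 0,"wz": 0,"x": 0,"y": 0,"z": 0.35,"claw": 0},
  {"wx": 0,"wy": 0,"wz": 0,"x": 0,"y": 0,"z": 0.4,"claw": 0},
  {"wx": 0,"wy": 0,"wz": 0,"x": 0,"y": 0,"z": 0.4,"claw": 0},
])

```text
clock: 4.15
position: [0.5916, 0.2181, 0.034]
tool_rot: [3.138, 0.002, 1.268]
force: [-5.2, -0.6, 16.0]
grip_width: -0.0001
```

jog_arm([
  {"wx": 0,"wy": 0,"wz": 0,"x": 0,"y": 0,"z": 0.1,"claw": 0},
  {"wx": 0,"wy": 0,"wz": 0,"x": 0,"y": 0,"z": 0.1,"claw": 0},
])

```text
clock: 4.4
position: [0.5917, 0.2181, 0.0339]
tool_rot: [3.138, 0.001, 1.268]
force: [-7.6, -1.9, 21.4]
grip_width: -0.0006
```

jog_arm([
  {"wx": 0,"wy": 0,"wz": 0,"x": 0,"y": 0,"z": -1.5,"claw": 0},
  {"wx": 0,"wy": 0,"wz": 0,"x": 0,"y": 0,"z": -4,"claw": 0},
  {"wx": 0,"wy": 0,"wz": 0,"x": 0,"y": 0,"z": -7,"claw": 0},
  {"wx": 0,"wy": 0,"wz": 0,"x": 0,"y": 0,"z": -9,"claw": 0},
  {"wx": 0,"wy": 0,"wz": 0,"x": -3,"y": 0,"z": -9.5,"claw": 0},
  {"wx": 0,"wy": 0,"wz": 0,"x": -6,"y": 0,"z": -9.5,"claw": 0},
  {"wx": 0,"wy": 0,"wz": 0,"x": -9.4,"y": 0,"z": -9.5,"claw": 0},
  {"wx": 0,"wy": 0,"wz": 0,"x": -9.4,"y": 0,"z": -9.5,"claw": 0},
  {"wx": 0,"wy": 0,"wz": 0,"x": -9.4,"y": 0,"z": -9.5,"claw": 0},
])

```text
clock: 5.52
position: [0.5638, 0.1293, 0.1295]
tool_rot: [3.138, 0.001, 1.268]
force: [-0.3, 1.2, 0.4]
grip_width: 0.0004
```

```bash
python3 - <<'E'
from h import *
from workcell import bot
s=bot.observe(); print(s["clock"],s["position"],s["tool_rot"],s["force"],s["grip_width"])
ims=[]
for n in("top","side"):
    f=bot.grab_frame(n); p=cv2.cvtColor(f["pixels"],cv2.COLOR_RGB2BGR)
    print(n,proj(f,s["position"])[0], proj(f,(.5647,.1283,.08))[0])
    c=p[150:280,140:270]; ims.append(cv2.resize(c,None,fx=3 ,fy=3,interpolation=cv2.INTER_CUBIC))
s=bot.observe();print(s["position"],inc(s,(.5647,.1283,.080)))
cv2.imwrite("pics/a4.png",np.hstack(ims))
E
```

```text
5.525 [0.56376607 0.12929863 0.12951892] [3.13767217e+00 6.13786183e-04 1.26788750e+00] [-0.28841218  1.19658979  0.39315875] 0.00039929717123581113
top [232.68163636 244.23245263] [235.5347052  243.67364959]
side [218.1707605  177.91732447] [220.42182982 197.49646246]
[0.56362568 0.12969212 0.12923998] [-0.09682514  0.12626193  4.92456729]
```

View pics/a4.png

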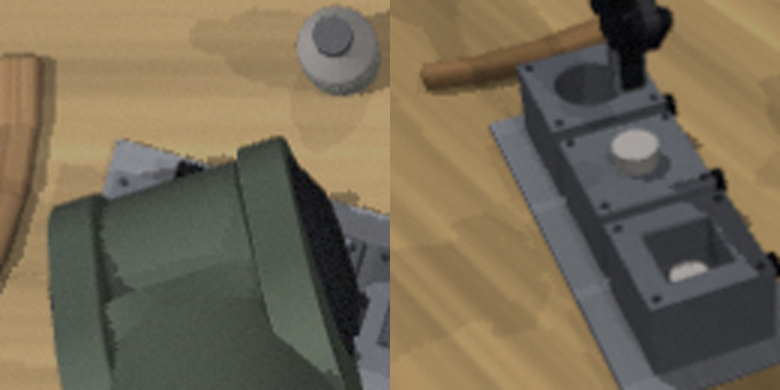

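The sliver of reset key seen earlier in the side view has gone, so the key has dropped. It hit a firm stop with the tip at z = 34 mm, which is where home should be. Now the start button: top at 80 mm, fully in at 74 mm.

jog_arm([
  {"wx": 0,"wy": 0,"wz": 0,"x": -0.1,"y": 0.1,"z": 2,"claw": 0},
  {"wx": 0,"wy": 0,"wz": 0,"x": -0.1,"y": 0.1,"z": 3.7,"claw": 0},
  {"wx": 0,"wy": 0,"wz": 0,"x": -0.1,"y": 0.1,"z": 4.6,"claw": 0},
  {"wx": 0,"wy": 0,"wz": 0,"x": -0.1,"y": 0.1,"z": 5.1,"claw": 0},
  {"wx": 0,"wy": 0,"wz": 0,"x": -0.1,"y": 0.1,"z": 5.4,"claw": 0},
  {"wx": 0,"wy": 0,"wz": 0,"x": -0.1,"y": 0.1,"z": 5.55,"claw": 0},
  {"wx": 0,"wy": 0,"wz": 0,"x": -0.1,"y": 0.1,"z": 5.6,"claw": 0},
  {"wx": 0,"wy": 0,"wz": 0,"x": -0.1,"y": 0.1,"z": 5.6,"claw": 0},
  {"wx": 0,"wy": 0,"wz": 0,"x": -0.1,"y": 0.1,"z": 5.6,"claw": 0},
])

```text
clock: 6.75
position: [0.5644, 0.1285, 0.074]
tool_rot: [3.138, 0.001, 1.269]
force: [-6.4, 0.6, 12.0]
grip_width: -0.0001
```

jog_arm([
  {"wx": 0,"wy": 0,"wz": 0,"x": 0,"y": 0,"z": 0.1,"claw": 0},
  {"wx": 0,"wy": 0,"wz": 0,"x": 0,"y": 0,"z": 0.1,"claw": 0},
])

```text
clock: 7.0
position: [0.5644, 0.1285, 0.0739]
tool_rot: [3.138, 0.0, 1.269]
force: [-7.4, -1.1, 16.6]
grip_width: 0.0003
```

jog_arm([
  {"wx": 0,"wy": 0,"wz": 0,"x": 0,"y": 0,"z": -2,"claw": 0},
  {"wx": 0,"wy": 0,"wz": 0,"x": 0,"y": 0,"z": -5,"claw": 0},
  {"wx": 0,"wy": 0,"wz": 0,"x": 0,"y": 0,"z": -9,"claw": 0},
  {"wx": 0,"wy": 0,"wz": 0,"x": 0,"y": 0,"z": -13,"claw": 0},
  {"wx": 0,"wy": 0,"wz": 0,"x": 5,"y": -5,"z": -14,"claw": 0},
  {"wx": 0,"wy": 0,"wz": 0,"x": 9,"y": -10,"z": -14,"claw": 0},
  {"wx": 0,"wy": 0,"wz": 0,"x": 13,"y": -15,"z": -14,"claw": 0},
  {"wx": 0,"wy": 0,"wz": 0,"x": 17,"y": -20,"z": -14,"claw": 0},
  {"wx": 0,"wy": 0,"wz": 0,"x": 20,"y": -23,"z": -14,"claw": 0},
  {"wx": 0,"wy": 0,"wz": 0,"x": 20,"y": -23,"z": -14,"claw": 0},
])

```text
clock: 8.25
position: [0.4012, 0.392, 0.2132]
tool_rot: [3.139, -0.002, 1.275]
force: [0.9, -0.9, 0.8]
grip_width: -0.0002
```

jog_arm([
  {"wx": 0,"wy": 0,"wz": 0,"x": 0,"y": 0,"z": 0,"claw": 0},
  {"wx": 0,"wy": 0,"wz": 0,"x": 0,"y": 0,"z": 0,"claw": 0},
  {"wx": 0,"wy": 0,"wz": 0,"x": 0,"y": 0,"z": 0,"claw": 0},
])

```text
clock: 8.62
position: [0.4018, 0.3913, 0.2133]
tool_rot: [3.138, -0.002, 1.273]
force: [0.3, -0.8, -0.5]
grip_width: 0.0001
```

```bash
python3 - <<'E'
from h import *
from workcell import bot
s=bot.observe(); print(s["clock"],s["position"],s["force"],abs(s["qd"]).max())
ims=[];d=pickle.load(open("f0.pkl","rb"))
for n in("top","side"):
    f=bot.grab_frame(n); p=cv2.cvtColor(f["pixels"],cv2.COLOR_RGB2BGR)
    ims.append(cv2.resize(p[150:280,140:270],None,fx=3 ,fy=3,interpolation=cv2.INTER_CUBIC))
    ims.append(cv2.absdiff(p,cv2.cvtColor(d[n]["pixels"],cv2.COLOR_RGB2BGR))*2)
    c=(150,180,340,310) if n=="top" else (150,140,300,290); x0,y0,x1,y1=c
    hsv=cv2.cvtColor(f["pixels"],cv2.COLOR_RGB2HSV)
    m=((hsv[...,2]>125)&(hsv[...,1]<45)).astype(np.uint8); mm=np.zeros_like(m); mm[y0:y1,x0:x1]=m[y0:y1,x0:x1]
    N,_,st,ce=cv2.connectedComponentsWithStats(mm)
    for i in range(1,N):
        if st[i,4]>15: print(n,ce[i],st[i])
    cv2.imwrite(f"pics/{n}5.png",p)
cv2.imwrite("pics/a5.png",np.hstack([ims[0],ims[2]]))
cv2.imwrite("pics/d5.png",cv2.resize(np.hstack([ims[1],ims[3]]),(800,300)))
E
```

```text
8.625 [0.40182292 0.39125134 0.21325986] [ 0.34855004 -0.82008922 -0.51209438] 0.0034873171519375266
top [185.51315789 202.26315789] [176 196  25  12 152]
top [196.28358209 231.19402985] [193 226   8  11  67]
top [234.86315789 243.76842105] [228 236  15  16 190]
top [189.8226601  256.78325123] [163 246  66  26 406]
side [284.43243243 172.91891892] [281 169   8   9  37]
side [221.02521008 197.76470588] [214 193  15  10 119]
```

View pics/a5.png

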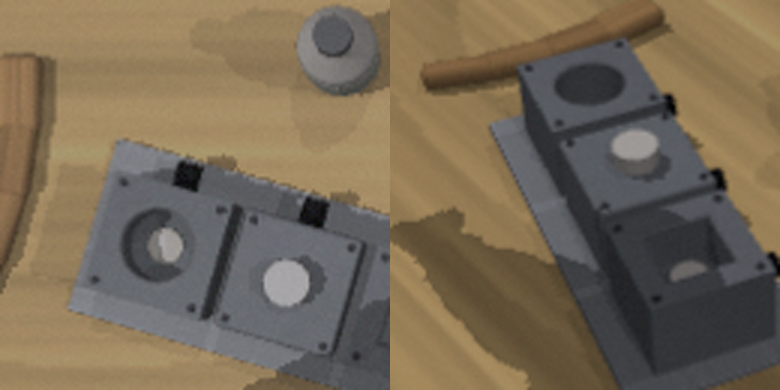

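View pics/d5.png

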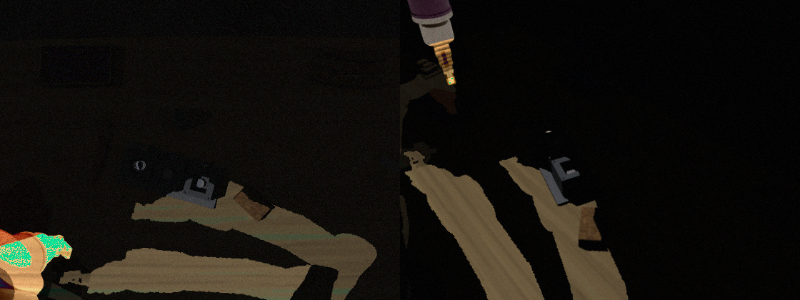

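The reset key has sunk out of the side view. The start button is back at pixel (221,198), as at the start. The difference picture shows only the arm, its shadow and the reset key changed, so the loose things have not moved.

```bash
python3 -c "
from workcell import bot
print(bot.job_done())"
```

```text
the job is handed in; nothing more can be done
None
```

I pressed the reset key home, then pushed the start button fully in and let it spring back. I moved the arm clear and handed the job in at about 8.7 s of the 40 s allowed.

- **Reset key:** with the gripper shut, the fingertip met a firm stop at z = 34 mm, the fully-home height. Force there was about 21 N, against 4 N of sliding friction. Afterwards the key was no longer visible in the side view.
- **Start button:** it reached its stop at z = 74 mm with about 17 N. In the last pictures it was back at its starting pixel, (221,198).
- **Trip-test key:** I never went near it. It was in shadow in the last side view, so its position there was only checked by eye.
- **Loose things:** comparing the first and last pictures showed only the arm, its shadow and the reset key changed. The shoulder, bottle and sanding block had not visibly moved. The arm's shadow lay across the block.
- **Robot:** the arm was at rest and touching nothing, with about 1 N of noise on the force reading.

Two things went differently on the way. My first two move calls were refused for missing keys, and nothing moved. After the long approach the arm overshot by about 7 mm, which I corrected above the well before going down. The hand-in reports no verdict.

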